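Put the spray bottles and the soap back where they belong

ROBOT

A 7-joint arm with a two-finger parallel gripper is mounted at the origin on the work surface. World frame = base frame: x ahead of the robot, y to its left, z up, the work surface at z = 0. Lengths are in m, angles in rad, forces in N, time in s.
With the tool pointing down it reaches from about 0.425 to 0.875 m from the base axis. Payload 4.7 kg.
Tool frame: the origin (TCP) lies at the very end of the fingers, on their centre line; the grasp point (between the pads) lies 19 mm behind it; x points along the fingers, z is the direction in which the jaws open and shut, and the axes are right-handed (so a half turn about x gives the same grasp; the last joint's range is limited). The gripper opens to 87 mm and grips with 3 to 60 N. Pads are 19 mm wide; open, the fingers measure 117 mm over their backs; the gripper's body (75 mm by 190 mm) begins 51 mm behind the grasp point.
Start: joints at [1.229, 0.321, -0.07, 1.45, 0.023, 1.371, -0.057], TCP at [0.226, -0.609, 0.223] pointing down, gripper open.
Joint ranges: [-2.86, 2.86], [-0.3, 2.09], [-1.38, 1.24], [0.06, 2.45], [-1.56, 4.7], [0.09, 2.05], [-2.69, 2.69]. Speed limits (rad/s): [2.57, 2.57, 3.14, 3.14, 3.14, 3.14, 3.14].

INTERFACE

Orientations are given as a rotation vector (axis times angle).
In Python, from bench import telemetry, viewer, workorder gives the robot as it stands.
- The arm moves only by the shell command python3 -m creep 'ROWS' [FORCE]. ROWS is JSON, a list of rows, each an object of numbers: "fingers": the opening, from 0 (shut) to 1 (fully open); "x", "y", "z": the shift along the tool's x, y, z in units of 40 mm (1.0 is 40 mm); "twist": the turn about the tool's x in units of 5 degrees (1.0 is 5 degrees). In form: [{"fingers": .., "x": .., "y": .., "z": .., "twist": ..}, ...]. A call has 1 to 20 rows; each row is the pose to reach, as a shift and turn from the pose commanded when the call began, along the tool's axes at that moment; what a row does not reach only later rows make up. A row lasts 1/12 s, in which the tool goes at most 41.7 mm and 7.16 degrees, less where a joint would pass 70% of its speed; a pose out of reach is approached as far as the arm can. A call with a gripper value outside its range is refused whole. The fingers move at their own pace and stop on an object; FORCE is the grip in N (left out, the last holds). Time passes only in rows, so rows that repeat a pose let the fingers close. It gives the time, the measured TCP pose, the force and the opening at its end, in the units of the state.
- telemetry.get_state(): the state, without advancing time (a new reading comes with each control period).
- viewer.get_image(name): name is "scene" or "top" or "wrist"; returns a dict with "pixels" (420x560x3 uint8, red, green, blue), "z_map" (420x560 float32, m along the optical axis (not along the pixel's ray), 0 where there is no reading), "K" (3x3 intrinsics, pixels), "xyz" and "attitude" of the camera in the world. Camera axes: x right, y up, looking along -z (the intrinsics and any distortion apply to the point x, -y, -z); pixel columns grow to the right and rows downward; lengths in m; the calibration is good to about 2 mm. A picture is of the moment at which its call begins.
- workorder.close_job(): hands the job in, once; it reports no verdict.
The state is a dict: "time": time; "joint_positions": joint angles; "qd": joint speeds; "joint_torque": joint torques, N m; "position": TCP position; "tool_rot": TCP orientation; "ft_force": force on the tool from outside, world axes, zero at the start; "torque": the same for the moment, N m; "grip_width": opening from 0.0 (shut) to 1.0 (fully open).
Only numpy, scipy, OpenCV 4.12 (cv2) and the standard library are available. Lean on these libraries where they do the work, as an engineer would, in place of code of your own. Each camera call takes 0.05 s, during which the arm holds its last target.

TASK

Tidy the utility counter: put the teal, lime and amber spray bottles back into the chrome rack, each standing in the bay whose ring has its own colour, and lay the pink soap lengthwise in the white soap dish. Keep the bottles upright and set everything down gently rather than dropping it, and leave the clear bottle in its bay and the yellow squeegee where it lies.

Things in the scene. Friction and masses are not known exactly. Their poses are not given: they have to be found in the camera images.
- bottle_teal: blue-green (teal) trigger spray bottle, loose, 0.2 kg, 166 mm tall. Origin: centre of underside; z up. Round body 60 across to z 84, collar 26 across z 113-131. White head, grip across its 28 width (along y) from above: x -26..20, z 132-166. Narrow nose to x -63, trigger under it down to z 102. Nozzle (-x) roughly to the robot. No required yaw at the end. All in mm.
- bottle_lime: bright yellow-green (lime) trigger spray bottle, loose, 0.2 kg, 166 mm tall. Origin: centre of underside; z up. Round body 60 across to z 84, collar 26 across z 113-131. White head, grip across its 28 width (along y) from above: x -26..20, z 132-166. Narrow nose to x -63, trigger under it down to z 102. Nozzle (-x) roughly to the robot. No required yaw at the end. All in mm.
- bottle_amber: orange-brown (amber) trigger spray bottle, loose, 0.2 kg, 166 mm tall. Origin: centre of underside; z up. Round body 60 across to z 84, collar 26 across z 113-131. White head, grip across its 28 width (along y) from above: x -26..20, z 132-166. Narrow nose to x -63, trigger under it down to z 102. Nozzle (-x) roughly to the robot. No required yaw at the end. All in mm.
- soap: rose-pink rigid bar of soap, loose, 0.1 kg, flat on the counter: 52 mm (x) by 84 mm (y, long way, roughly along world y) by 30 mm high. Origin: centre of underside; z up. Grip across the 52 mm, fingertips at most 17 mm below its top, so they stay above the dish's rim at set-down.
- bay_teal: blue-green (teal) ring bay of the chrome rack, fixed: one of 4 in a row along y, 120 mm apart, any order. Origin: centre of underside on the counter, z up. Ring bore 82 mm, ring top z 56 mm, coloured round pad inside, top at z 6 mm: the bottle is lowered through the ring, 10 mm play, and stands on the pad. Rails 62 mm behind (+x), posts 86 mm high. Empty at first.
- bay_lime: bright yellow-green (lime) ring bay of the chrome rack, fixed: one of 4 in a row along y, 120 mm apart, any order. Origin: centre of underside on the counter, z up. Ring bore 82 mm, ring top z 56 mm, coloured round pad inside, top at z 6 mm: the bottle is lowered through the ring, 10 mm play, and stands on the pad. Rails 62 mm behind (+x), posts 86 mm high. Empty at first.
- bay_amber: orange-brown (amber) ring bay of the chrome rack, fixed: one of 4 in a row along y, 120 mm apart, any order. Origin: centre of underside on the counter, z up. Ring bore 82 mm, ring top z 56 mm, coloured round pad inside, top at z 6 mm: the bottle is lowered through the ring, 10 mm play, and stands on the pad. Rails 62 mm behind (+x), posts 86 mm high. Empty at first.
- dish: white ceramic soap dish, fixed, at the left or right side: 96 mm (x) by 132 mm (y, long way), inside 84 by 120 mm. Origin: centre of underside on the counter; z up. Five low ribs carry the soap at z 11 mm; rim top z 18 mm.
- bottle_clear: fourth spray bottle, same shape and size as the others but clear, colourless plastic; head white, collar, trigger and nozzle tip grey. Origin: centre of underside. Stands loose in its own bay (pale grey ring), in any of the rack's 4 positions, nozzle roughly to the robot; to be left there.
- squeegee: yellow hand squeegee, black rubber blade and grip, lying loose and flat, 190 mm long, handle to its -x, head 154 mm wide (y) at x 55 to 95 mm, 26 mm high. Origin: middle of its length, on the counter. On the side opposite the dish; not to be moved.

How it is judged:
At the end, for the whole second after the job is handed in: Teal, lime and amber bottles each upright (0.12 rad) on the pad of the bay of their colour (axes within 16 mm); soap flat on the dish's ribs, centred within 20 mm, lengthwise within 0.4 rad; all at rest; clear bottle still upright in its bay, it and the squeegee moved under 30 mm (horizontal distance between bottle_teal and bay_teal below 0.016 m and z of bottle_teal in the frame of bay_teal between 0 and 0.012 m and angle between each of bottle_teal, bottle_lime, bottle_amber, soap, bottle_clear's own z axis and vertical below 0.12 rad and linear speed of each of bottle_teal, bottle_lime, bottle_amber, soap below 0.02 m/s and horizontal distance between bottle_lime and bay_lime below 0.016 m and z of bottle_lime in the frame of bay_lime between 0 and 0.012 m and horizontal distance between bottle_amber and bay_amber below 0.016 m and z of bottle_amber in the frame of bay_amber between 0 and 0.012 m and horizontal distance between soap and dish below 0.02 m and z of soap in the frame of dish between 0.006 and 0.016 m and angle between the y axis of soap and the y axis of dish, either way round below 0.4 rad and distance of each of bottle_clear, squeegee from where it was at the start of the episode below 0.03 m); the robot touches nothing.
It fails at once if a bottle is tipped over (more than about 40 degrees from upright) (angle between any of bottle_teal, bottle_lime, bottle_amber, bottle_clear's own z axis and vertical above 0.7 rad).
It fails at once if a bottle or the soap is dropped into its place (falling there faster than 0.65 m/s, a drop of 2 cm or more) ((horizontal distance between bottle_teal and bay_teal below 0.018 m and z of bottle_teal in the frame of bay_teal below 0.035 m and linear speed of bottle_teal above 0.65 m/s) or (horizontal distance between bottle_lime and bay_lime below 0.018 m and z of bottle_lime in the frame of bay_lime below 0.035 m and linear speed of bottle_lime above 0.65 m/s) or (horizontal distance between bottle_amber and bay_amber below 0.018 m and z of bottle_amber in the frame of bay_amber below 0.035 m and linear speed of bottle_amber above 0.65 m/s) or (horizontal distance between soap and dish below 0.03 m and z of soap in the frame of dish below 0.04 m and linear speed of soap above 0.65 m/s)).
It fails at once if the clear bottle is taken or pushed out of its bay (moved more than 30 mm) (distance of bottle_clear from where it was at the start of the episode above 0.03 m).
It fails at once if the squeegee is shoved aside (moved more than 30 mm) (distance of squeegee from where it was at the start of the episode above 0.03 m).
It also fails if it takes over 104 s, if anything falls off the work surface, if the arm or the gripper's body presses on something with over 40 N, if the wrist force passes 120 N, or if a joint passes its speed limit or range.

## Working session

There is one attempt and no reset: what is moved stays moved. The work goes in short steps, Python scripts to look and compute and a shell command to move; the robot and the scene stay as the last step left them, time stands still between calls to the robot, and variables do not carry over. Pictures are saved under pics/ and viewed, and the job is handed in when it is done.

```bash
mkdir -p pics; ls; python3 - <<'E'
from bench import telemetry, viewer
import cv2,numpy as np
s=telemetry.get_state()
print(s)
for n in ["scene","top"]:
    im=viewer.get_image(n)
    cv2.imwrite(f"pics/{n}0.png",im["pixels"][:,:,::-1]); np.savez(f"/tmp/{n}0.npz",**im)
    print(n,im["K"],im["xyz"],im["attitude"])
E
```

```text
pics
{'time': 0.0, 'joint_positions': array([ 1.22908751,  0.32181811, -0.07007511,  1.45169352,  0.02265629,
        1.37078437, -0.05689511]), 'qd': array([-0.00057879,  0.00014979, -0.00019465,  0.00013223,  0.0008419 ,
        0.00018981,  0.00107846]), 'joint_torque': array([-4.85949731e-04, -4.91293502e+01, -4.04026229e-01, -3.12523592e+01,
       -6.37664529e-02,  4.39361797e-02,  1.47004666e-04]), 'position': array([ 0.22616074, -0.60879133,  0.22145533]), 'tool_rot': array([ 0.94422083,  1.35849252, -0.94263116]), 'ft_force': array([-0.39902229, -0.40036706,  0.04957647]), 'torque': array([-0.06987019, -0.00129836, -0.00310001]), 'grip_width': 1.000333496068623}
scene [[411.14467932   0.         276.05651746]
 [  0.         411.14467932 209.23424274]
 [  0.           0.           1.        ]] [ 0.79133915 -0.42827052  0.8315112 ] [0.54457531 0.139045   0.42587645]
top [[426.78224605   0.         274.08282902]
 [  0.         426.78224605 210.99720751]
 [  0.           0.           1.        ]] [0.38432721 0.00891716 1.08448137] [ 0.12863574 -0.13718855 -1.58601885]
```

View pics/top0.png

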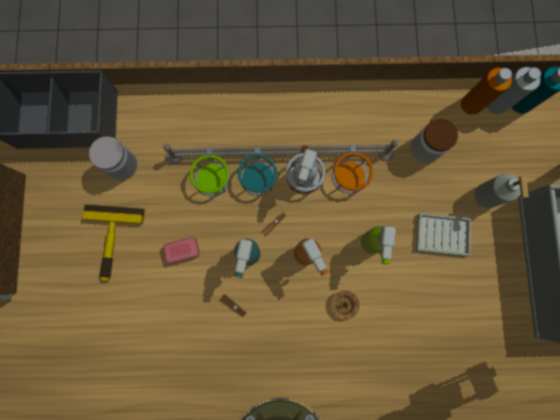

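View pics/scene0.png

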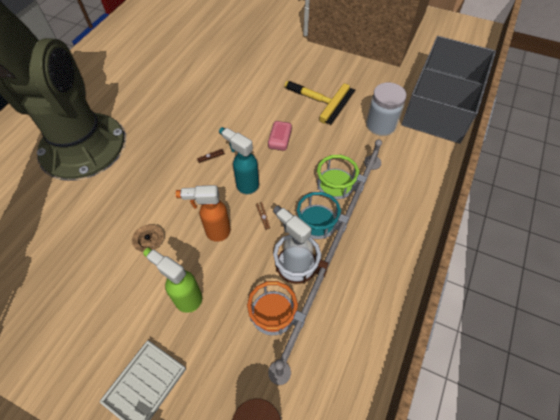

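```bash
cat > h.py <<'E'
import numpy as np,cv2
from scipy.spatial.transform import Rotation as R
def cloud(im):
    z=im["z_map"].astype(float);K=im["K"];h,w=z.shape
    u,v=np.meshgrid(np.arange(w),np.arange(h))
    p=np.stack([(u-K[0,2])*z/K[0,0],-(v-K[1,2])*z/K[1,1],-z],-1)
    P=p@R.from_rotvec(im["attitude"]).as_matrix().T+im["xyz"]
    P[z<=0]=np.nan
    return P
E
python3 - <<'E'
from h import *
im=np.load("/tmp/top0.npz");P=cloud(im)
hsv=cv2.cvtColor(im["pixels"],cv2.COLOR_RGB2HSV)
for u,v in [(100,100),(280,200),(450,300),(280,380)]: print(u,v,P[v,u],hsv[v,u])
print(R.from_rotvec([0.94422083,  1.35849252, -0.94263116]).as_matrix().round(3))
E
```

```text
100 100 [0.83104311 0.41801166 0.10944106] [90  9 60]
280 200 [ 0.5980176  -0.01474149 -0.0016724 ] [ 19 130 112]
450 300 [ 0.33566569 -0.43327274 -0.00095328] [ 19 131 142]
280 380 [ 0.15516836 -0.00494435  0.00124921] [ 19 132 137]
[[-0.001  0.937  0.348]
 [ 0.002  0.348 -0.937]
 [-1.    -0.    -0.002]]
```

```bash
cat > meas.py <<'E'
from h import *
from scipy.optimize import least_squares
ims=[np.load("/tmp/top0.npz"),np.load("/tmp/scene0.npz")]
Ps=[cloud(i) for i in ims]; H=[cv2.cvtColor(i["pixels"],cv2.COLOR_RGB2HSV) for i in ims]
P=np.concatenate([p.reshape(-1,3) for p in Ps]);h=np.concatenate([x.reshape(-1,3) for x in H]).astype(int)
src=np.repeat([0,1],[Ps[0].size//3,Ps[1].size//3])
cols={"teal":(85,105),"lime":(32,60),"amber":(4,17)}
def circ(q,r):
    f=lambda c:np.hypot(q[:,0]-c[0],q[:,1]-c[1])-r
    s=least_squares(f,q[:,:2].mean(0)+[0.02,0],loss="soft_l1",f_scale=0.003); return s.x,np.sqrt(np.mean(s.fun**2))
def run(guess):
  for n,g in guess.items():
    lo,hi=cols[n] if n in cols else (0,180)
    near=np.hypot(P[:,0]-g[0],P[:,1]-g[1])<0.09
    m=near&(P[:,2]>0.015)&(P[:,2]<0.08)&(h[:,0]>=lo)&(h[:,0]<=hi)&(h[:,1]>140)
    c,e=circ(P[m],0.03) if m.sum()>20 else ((np.nan,np.nan),0)
    print(n,"body",m.sum(),np.round(c,4),round(float(e),4))
    for k in (0,1):
      hm=near&(P[:,2]>0.140)&(P[:,2]<0.175)&(h[:,1]<90)&(src==k); q=P[hm]
      if hm.sum()<20: continue
      rect=cv2.minAreaRect((q[:,:2]*1000).astype(np.float32))
      mu,ev=q[:,:2].mean(0),np.linalg.svd(q[:,:2]-q[:,:2].mean(0),full_matrices=False)[2][0]
      if ev[0]<0: ev=-ev
      t=(q[:,:2]-mu)@ev; back=np.percentile(t,99)
      print("   head",k,hm.sum(),"rect",np.round(rect[0],1),np.round(rect[1],1),round(rect[2],1),"yaw",np.degrees(np.arctan2(ev[1],ev[0])).round(1),"axis est",(mu+ev*(back-.02)).round(4),"zmax",np.percentile(q[:,2],98).round(4))
E
python3 - <<'E'
from meas import *
for n,uv in {"teal":(247,250),"amber":(312,255),"lime":(380,240),"clear":(307,165)}.items(): print(n,Ps[0][uv[1],uv[0]],H[0][uv[1],uv[0]])
run({n:Ps[0][v,u] for n,(u,v) in {"teal":(244,255),"amber":(312,255),"lime":(384,240),"clear":(307,165)}.items()})
# rings
for n,(u,v) in {"lime":(210,175),"teal":(258,173),"clear":(306,173),"amber":(352,172)}.items():
    g=Ps[0][v,u]; 
    if n=="clear": g=np.array([.68,-.06,0])
    m=(np.hypot(P[:,0]-g[0],P[:,1]-g[1])<0.06)&(P[:,2]>0.050)&(P[:,2]<0.060)
    if n in cols: m&=(h[:,0]>=cols[n][0])&(h[:,0]<=cols[n][1])&(h[:,1]>100)
    q=P[m]
    s=least_squares(lambda c:np.hypot(q[:,0]-c[0],q[:,1]-c[1])-c[2],[*g[:2],.043],loss="soft_l1",f_scale=.003)
    print("ring",n,m.sum(),s.x.round(4),P[m,2].max(),"pad px",g)
# soap,dish
for n,(u,v),zr in [("soap",(181,250),(.024,.04)),("dish",(443,235),(.013,.03))]:
    g=Ps[0][v,u]
    m=(np.hypot(P[:,0]-g[0],P[:,1]-g[1])<0.09)&(P[:,2]>zr[0])&(P[:,2]<zr[1])&(src==0)
    r=cv2.minAreaRect((P[m][:,:2]*1000).astype(np.float32)); print(n,g,m.sum(),r,np.percentile(P[m,2],[5,50,98]))
E
```

```text
teal [0.45691665 0.06224005 0.1658949 ] [ 60   7 155]
amber [ 0.44338766 -0.07696852  0.16753864] [ 47  12 154]
lime [ 0.47499616 -0.23063246  0.14447419] [24 61 63]
clear [ 0.64220695 -0.07257775  0.16956103] [ 66   8 154]
teal body 347 [0.4895 0.0246] 0.0066
   head 0 410 rect [441.6  72.8] [27.9 83.1] 76.3 yaw -13.3 axis est [0.4607 0.0675] zmax 0.1677
   head 1 454 rect [440.8  73.9] [28.7 84.7] 78.7 yaw -13.0 axis est [0.4615 0.0667] zmax 0.1659
amber body 432 [ 0.4926 -0.1124] 0.0166
   head 0 399 rect [445.3 -83.5] [73.6 27.4] 26.9 yaw 28.0 axis est [ 0.4584 -0.0756] zmax 0.1681
   head 1 553 rect [445.4 -82.2] [74.2 27.7] 25.6 yaw 24.8 axis est [ 0.4622 -0.0786] zmax 0.1659
lime body 476 [ 0.4848 -0.2445] 0.0015
   head 0 424 rect [ 468.9 -243.3] [27.8 73.1] 80.5 yaw -8.3 axis est [ 0.4841 -0.2434] zmax 0.1679
   head 1 632 rect [ 468.1 -240.6] [28.4 78.4] 80.5 yaw -10.0 axis est [ 0.4854 -0.2455] zmax 0.1662
clear body 347 [ 0.6633 -0.1149] 0.0555
   head 0 398 rect [641.3 -70.3] [27.6 85.3] 70.3 yaw -19.3 axis est [ 0.6581 -0.0765] zmax 0.1739
   head 1 651 rect [640.2 -68.8] [27.6 82.5] 71.0 yaw -20.7 axis est [ 0.6588 -0.0784] zmax 0.172
ring lime 688 [0.6587 0.162  0.0452] 0.059805507556510706 pad px [0.66704311 0.16640081 0.00257961]
ring teal 568 [0.6584 0.0424 0.0448] 0.05966194745690734 pad px [0.66962679 0.04115215 0.00428543]
ring clear 858 [ 0.6743 -0.0664  0.0458] 0.05991411847306183 pad px [ 0.68 -0.06  0.  ]
ring amber 933 [ 0.659  -0.1967  0.0452] 0.05973300590549391 pad px [ 0.66700405 -0.2036029   0.00706555]
soap [0.47110396 0.23357791 0.0263991 ] 625 ((472.3680725097656, 234.61392211914062), (50.655635833740234, 80.98214721679688), 12.135820388793945) [0.02499819 0.02855607 0.03293548]
dish [ 0.49740203 -0.42474977  0.01164782] 466 ((501.2257080078125, -426.5016174316406), (133.68431091308594, 96.382080078125), 82.95693969726562) [0.0133974  0.01667375 0.02082388]
```

```bash
python3 - <<'E'
from meas import *
for n,g in {"teal":(.461,.067),"amber":(.46,-.077),"lime":(.4845,-.2445)}.items():
    lo,hi=cols[n]
    m=(np.hypot(P[:,0]-g[0],P[:,1]-g[1])<0.04)&(P[:,2]>0.015)&(P[:,2]<0.082)&(h[:,0]>=lo)&(h[:,0]<=hi)&(h[:,1]>120)
    print(n,m.sum(),circ(P[m],.03))
g=(.658,-.078)
E
```

```text
teal 359 (array([0.48950797, 0.02470832]), np.float64(0.0067230530874042285))
amber 465 (array([ 0.49358648, -0.11079831]), np.float64(0.016960243087427777))
lime 504 (array([ 0.48481901, -0.24446578]), np.float64(0.0015343197416004366))
```

```bash
python3 - <<'E'
from meas import *
for n,g in {"teal":(.461,.067),"amber":(.46,-.077),"lime":(.4845,-.2445)}.items():
    lo,hi=cols[n]
    m=(np.hypot(P[:,0]-g[0],P[:,1]-g[1])<0.045)&(P[:,2]>0.015)&(P[:,2]<0.082)&(h[:,0]>=lo)&(h[:,0]<=hi)&(h[:,1]>120)
    q=P[m]
    s=least_squares(lambda c:np.hypot(q[:,0]-c[0],q[:,1]-c[1])-.03,g,loss="soft_l1",f_scale=.003)
    print(n,m.sum(),s.x,np.sqrt(np.mean(s.fun**2)))
E
cat > go.py <<'E'
# python3 go.py x y z yawdeg : units to reach from the present pose (yaw = direction of tool y)
import sys;from h import *;from bench import telemetry
s=telemetry.get_state();M=R.from_rotvec(s["tool_rot"]).as_matrix()
x,y,z,yaw=map(float,sys.argv[1:5]);p=s["position"]
d=M.T@(np.array([x,y,z])-p)/.04
cy=np.degrees(np.arctan2(M[1,1],M[0,1]));t=-((yaw-cy+180)%360-180)/5
print("t",round(s["time"],2),"pos",p.round(4),"yaw",cy.round(2),"tilt",np.degrees(np.arccos(-M[2,0])).round(2),"q7",s["joint_positions"][6].round(2),"grip",round(float(s["grip_width"]),3),"F",s["ft_force"].round(1))
print("shift units xyz",d.round(3),"twist",round(t,2),"dist",np.linalg.norm(d*.04).round(3))
E
python3 go.py .4605 -.0765 .225 26.5
```

```text
teal 359 [0.46183524 0.07154173] 0.0008672328584932642
amber 465 [ 0.4596681  -0.07309001] 0.001192814759710069
lime 504 [ 0.48481899 -0.24446579] 0.0015343194089389427
t 0.1 pos [ 0.2262 -0.6088  0.2216] yaw 20.39 tilt 0.1 q7 -0.06 grip 1.001 F [ 0.4 -0.  -0.5]
shift units xyz [ -0.068  10.126 -10.434] twist -1.22 dist 0.582
```

```bash
python3 -m creep '[{"fingers":1,"x":0,"y":0.5,"z":-0.5,"twist":0},{"fingers":1,"x":-0.1,"y":1.1,"z":-1.1,"twist":0},{"fingers":1,"x":-0.1,"y":1.7,"z":-1.75,"twist":-0.2},{"fingers":1,"x":-0.1,"y":2.3,"z":-2.4,"twist":-0.3},{"fingers":1,"x":-0.1,"y":2.9,"z":-3,"twist":-0.4},{"fingers":1,"x":-0.1,"y":3.5,"z":-3.6,"twist":-0.5},{"fingers":1,"x":-0.1,"y":4.1,"z":-4.2,"twist":-0.6},{"fingers":1,"x":-0.1,"y":4.7,"z":-4.8,"twist":-0.7},{"fingers":1,"x":-0.1,"y":5.3,"z":-5.4,"twist":-0.8},{"fingers":1,"x":-0.1,"y":5.9,"z":-6,"twist":-0.9},{"fingers":1,"x":-0.1,"y":6.5,"z":-6.7,"twist":-1},{"fingers":1,"x":-0.1,"y":7.1,"z":-7.3,"twist":-1.1},{"fingers":1,"x":-0.1,"y":7.7,"z":-7.9,"twist":-1.1},{"fingers":1,"x":-0.1,"y":8.3,"z":-8.5,"twist":-1.1},{"fingers":1,"x":-0.1,"y":8.9,"z":-9.1,"twist":-1.1},{"fingers":1,"x":-0.1,"y":9.4,"z":-9.7,"twist":-1.1},{"fingers":1,"x":-0.1,"y":9.8,"z":-10.1,"twist":-1.1},{"fingers":1,"x":-0.1,"y":10.1,"z":-10.4,"twist":-1.1},{"fingers":1,"x":-0.1,"y":10.14,"z":-10.4,"twist":-1.1},{"fingers":1,"x":-0.1,"y":10.14,"z":-10.4,"twist":-1.1}]' 20; python3 go.py .460 -.0750 .133 26; python3 - <<'E'
from bench import viewer
import cv2
cv2.imwrite("pics/w1.png",viewer.get_image("wrist")["pixels"][:,:,::-1])
E
```

```text
time: 1.77
position: [0.4617, -0.0775, 0.2263]
tool_rot: [0.868, 1.391, -0.869]
ft_force: [-0.6, -1.6, -0.0]
grip_width: 1.0
t 1.77 pos [ 0.4617 -0.0775  0.2263] yaw 26.02 tilt 0.03 q7 -0.97 grip 1.0 F [-0.6 -1.6 -0. ]
shift units xyz [ 2.332 -0.009 -0.075] twist 0.0 dist 0.093
```

View pics/w1.png

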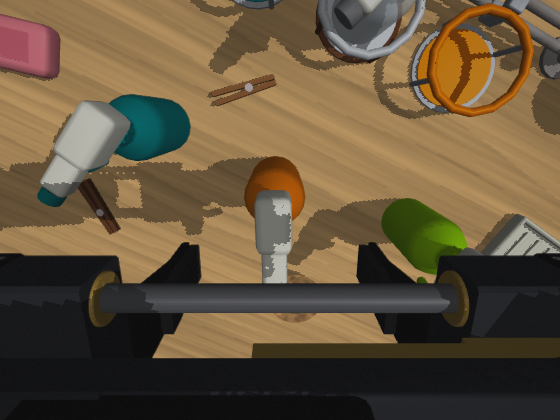

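The wrist view shows the amber head centred between the fingers (col ~273 against ~280) and aligned with them. Now I descend and grip.

```bash
python3 -m creep '[{"fingers":1,"x":0.4,"y":0,"z":-0.05,"twist":0},{"fingers":1,"x":0.9,"y":0,"z":-0.07,"twist":0},{"fingers":1,"x":1.4,"y":0,"z":-0.07,"twist":0},{"fingers":1,"x":1.8,"y":0,"z":-0.07,"twist":0},{"fingers":1,"x":2.1,"y":0,"z":-0.07,"twist":0},{"fingers":1,"x":2.3,"y":0,"z":-0.07,"twist":0},{"fingers":1,"x":2.32,"y":0,"z":-0.07,"twist":0},{"fingers":0.5,"x":2.32,"y":0,"z":-0.07,"twist":0},{"fingers":0.2,"x":2.32,"y":0,"z":-0.07,"twist":0},{"fingers":0.2,"x":2.32,"y":0,"z":-0.07,"twist":0},{"fingers":0.1,"x":2.32,"y":0,"z":-0.07,"twist":0},{"fingers":0.1,"x":2.32,"y":0,"z":-0.07,"twist":0},{"fingers":0.1,"x":2.32,"y":0,"z":-0.07,"twist":0},{"fingers":0.1,"x":2.32,"y":0,"z":-0.07,"twist":0},{"fingers":0.1,"x":2.32,"y":0,"z":-0.07,"twist":0},{"fingers":0.1,"x":2.32,"y":0,"z":-0.07,"twist":0}]' 20; python3 go.py .6587 -.1975 .235 26; python3 - <<'E'
from bench import viewer
import cv2,numpy as np
im=viewer.get_image("scene");cv2.imwrite("pics/s1.png",im["pixels"][:,:,::-1])
E
```

```text
time: 3.15
position: [0.4604, -0.0756, 0.1337]
tool_rot: [0.87, 1.39, -0.87]
ft_force: [-0.0, -0.5, -1.1]
grip_width: 0.403
t 3.15 pos [ 0.4604 -0.0756  0.1337] yaw 25.89 tilt 0.01 q7 -1.02 grip 0.403 F [-0.  -0.5 -1.1]
shift units xyz [-2.532  3.128  4.906] twist -0.02 dist 0.254
```

View pics/s1.png

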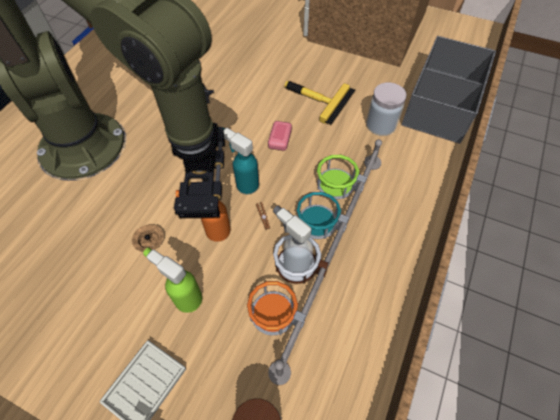

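```bash
python3 -m creep '[{"fingers":0.1,"x":0,"y":0,"z":0,"twist":0},{"fingers":0.1,"x":0,"y":0,"z":0,"twist":0},{"fingers":0.1,"x":0,"y":0,"z":0,"twist":0},{"fingers":0.1,"x":0,"y":0,"z":0,"twist":0},{"fingers":0.1,"x":0,"y":0,"z":0,"twist":0},{"fingers":0.1,"x":0,"y":0,"z":0,"twist":0}]' 20;  python3 -m creep '[{"fingers":0.1,"x":-0.2,"y":0,"z":0,"twist":0},{"fingers":0.1,"x":-0.5,"y":0,"z":0,"twist":0},{"fingers":0.1,"x":-1,"y":0,"z":0,"twist":0},{"fingers":0.1,"x":-1.5,"y":0,"z":0,"twist":0},{"fingers":0.1,"x":-2,"y":0,"z":0,"twist":0},{"fingers":0.1,"x":-2.4,"y":0,"z":0,"twist":0},{"fingers":0.1,"x":-2.6,"y":0,"z":0,"twist":0},{"fingers":0.1,"x":-2.6,"y":0,"z":0,"twist":0}]'; python3 go.py .6587 -.1975 .235 26; python3 - <<'E'
from bench import viewer
import cv2,numpy as np
im=viewer.get_image("scene");cv2.imwrite("pics/s2.png",im["pixels"][:,:,::-1])
E
```

```text
time: 3.7
position: [0.4604, -0.0755, 0.1337]
tool_rot: [0.87, 1.39, -0.87]
ft_force: [-0.3, 0.9, -0.7]
grip_width: 0.316
time: 4.37
position: [0.4616, -0.0758, 0.2398]
tool_rot: [0.87, 1.386, -0.869]
ft_force: [0.9, -0.2, -1.9]
grip_width: 0.323
t 4.37 pos [ 0.4616 -0.0758  0.2398] yaw 25.88 tilt 0.22 q7 -0.97 grip 0.323 F [ 0.9 -0.2 -1.9]
shift units xyz [0.142 3.105 4.888] twist -0.02 dist 0.232
```

View pics/s2.png

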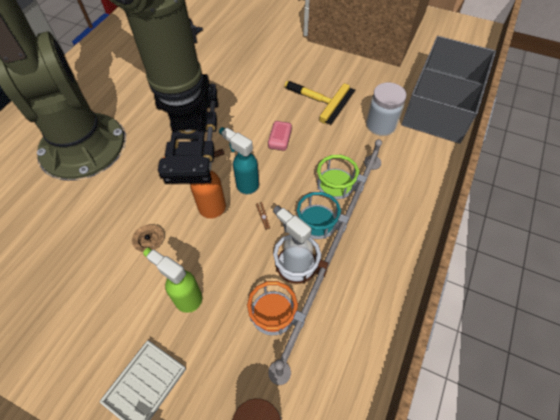

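Amber is held (opening 0.32 = 28 mm) and lifted. I move it over its bay.

```bash
python3 -m creep '[{"fingers":0.1,"x":0,"y":0.1,"z":0.2,"twist":0},{"fingers":0.1,"x":0,"y":0.4,"z":0.6,"twist":0},{"fingers":0.1,"x":0,"y":0.7,"z":1.1,"twist":0},{"fingers":0.1,"x":0,"y":1,"z":1.6,"twist":0},{"fingers":0.1,"x":0,"y":1.3,"z":2.1,"twist":0},{"fingers":0.1,"x":0,"y":1.6,"z":2.6,"twist":0},{"fingers":0.1,"x":0,"y":2,"z":3.1,"twist":0},{"fingers":0.1,"x":0,"y":2.3,"z":3.6,"twist":0},{"fingers":0.1,"x":0,"y":2.6,"z":4.1,"twist":0},{"fingers":0.1,"x":0,"y":2.85,"z":4.5,"twist":0},{"fingers":0.1,"x":0,"y":3.05,"z":4.8,"twist":0},{"fingers":0.1,"x":0,"y":3.1,"z":4.89,"twist":0},{"fingers":0.1,"x":0,"y":3.1,"z":4.89,"twist":0},{"fingers":0.1,"x":0,"y":3.1,"z":4.89,"twist":0},{"fingers":0.1,"x":0,"y":3.1,"z":4.89,"twist":0}]'; python3 go.py .6587 -.1975 .14 26
cat > held.py <<'E'
# python3 held.py colour x y tag : body axis fit of a held bottle
import sys;from h import *;from bench import viewer,telemetry
from scipy.optimize import least_squares
cols={"teal":(85,105),"lime":(32,60),"amber":(4,17)}
n=sys.argv[1];g=[float(a) for a in sys.argv[2:4]];p=telemetry.get_state()["position"]
zb=p[2]-.133
Q=[]
for k in ("top","scene"):
    im=viewer.get_image(k);cv2.imwrite(f"pics/{sys.argv[4]}_{k}.png",im["pixels"][:,:,::-1])
    P=cloud(im).reshape(-1,3);hh=cv2.cvtColor(im["pixels"],cv2.COLOR_RGB2HSV).reshape(-1,3).astype(int)
    m=(np.hypot(P[:,0]-g[0],P[:,1]-g[1])<0.05)&(P[:,2]>zb+.012)&(P[:,2]<zb+.082)&(P[:,2]>.065)&(hh[:,0]>=cols[n][0])&(hh[:,0]<=cols[n][1])&(hh[:,1]>120)
    Q.append(P[m]);print(k,m.sum())
q=np.concatenate(Q)
s=least_squares(lambda c:np.hypot(q[:,0]-c[0],q[:,1]-c[1])-.03,g,loss="soft_l1",f_scale=.003)
print("axis",s.x.round(4),"rms",np.sqrt(np.mean(s.fun**2)).round(4),"zmin",q[:,2].min().round(3))
E
python3 held.py amber .6587 -.1975 a
```

```text
time: 5.67
position: [0.6568, -0.1966, 0.2372]
tool_rot: [0.87, 1.391, -0.87]
ft_force: [0.4, -0.1, -1.2]
grip_width: 0.323
t 5.67 pos [ 0.6568 -0.1966  0.2372] yaw 25.93 tilt 0.07 q7 -1.01 grip 0.323 F [ 0.4 -0.1 -1.2]
shift units xyz [2.431 0.036 0.043] twist -0.01 dist 0.097
top 141
scene 69
axis [ 0.6579 -0.1953] rms 0.0012 zmin 0.116
```

View pics/a_scene.png

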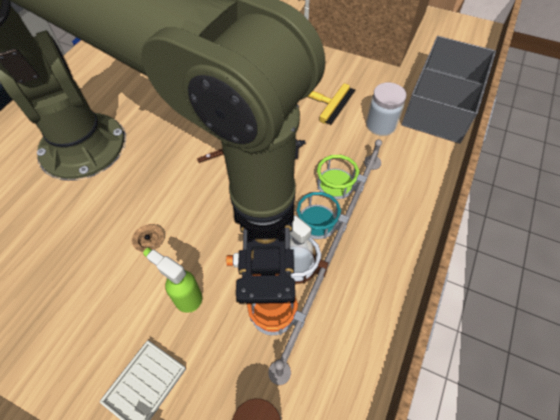

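```bash
python3 -m creep '[{"fingers":0.1,"x":0.2,"y":0.02,"z":0.04,"twist":0},{"fingers":0.1,"x":0.5,"y":0.02,"z":0.04,"twist":0},{"fingers":0.1,"x":0.8,"y":0.02,"z":0.04,"twist":0},{"fingers":0.1,"x":1.1,"y":0.02,"z":0.04,"twist":0},{"fingers":0.1,"x":1.4,"y":0.02,"z":0.04,"twist":0},{"fingers":0.1,"x":1.7,"y":0.02,"z":0.04,"twist":0},{"fingers":0.1,"x":1.9,"y":0.02,"z":0.04,"twist":0},{"fingers":0.1,"x":2.1,"y":0.02,"z":0.04,"twist":0},{"fingers":0.1,"x":2.2,"y":0.02,"z":0.04,"twist":0},{"fingers":0.1,"x":2.3,"y":0.02,"z":0.04,"twist":0},{"fingers":0.1,"x":2.35,"y":0.02,"z":0.04,"twist":0},{"fingers":0.1,"x":2.38,"y":0.02,"z":0.04,"twist":0},{"fingers":0.1,"x":2.38,"y":0.02,"z":0.04,"twist":0},{"fingers":0.1,"x":2.38,"y":0.02,"z":0.04,"twist":0}]'; python3 go.py .6587 -.1975 .14 26
```

```text
time: 6.93
position: [0.6591, -0.1985, 0.1431]
tool_rot: [0.87, 1.389, -0.87]
ft_force: [0.1, -0.4, -1.1]
grip_width: 0.323
t 6.93 pos [ 0.6591 -0.1985  0.1431] yaw 25.89 tilt 0.05 q7 -1.03 grip 0.323 F [ 0.1 -0.4 -1.1]
shift units xyz [ 0.076  0.001 -0.027] twist -0.02 dist 0.003
```

```bash
python3 -m creep '[{"fingers":0.1,"x":0.03,"y":0,"z":-0.02,"twist":0},{"fingers":0.1,"x":0.06,"y":0,"z":-0.02,"twist":0},{"fingers":0.1,"x":0.09,"y":0,"z":-0.02,"twist":0},{"fingers":0.1,"x":0.09,"y":0,"z":-0.02,"twist":0},{"fingers":0.1,"x":0.09,"y":0,"z":-0.02,"twist":0}]'; python3 go.py .6587 -.1975 .14 26
```

```text
time: 7.35
position: [0.6589, -0.1975, 0.1396]
tool_rot: [0.87, 1.389, -0.87]
ft_force: [-1.2, 0.5, 3.0]
grip_width: 0.32
t 7.35 pos [ 0.6589 -0.1975  0.1396] yaw 25.9 tilt 0.06 q7 -1.04 grip 0.32 F [-1.2  0.5  3. ]
shift units xyz [-0.009 -0.003 -0.003] twist -0.02 dist 0.0
```

Contact with the pad (+3 N). I release and retreat upward.

```bash
python3 -m creep '[{"fingers":0.45,"x":0,"y":0,"z":0,"twist":0},{"fingers":0.7,"x":0,"y":0,"z":0,"twist":0},{"fingers":0.8,"x":0,"y":0,"z":0,"twist":0},{"fingers":0.8,"x":0,"y":0,"z":0,"twist":0},{"fingers":0.8,"x":0,"y":0,"z":0,"twist":0},{"fingers":0.8,"x":0,"y":0,"z":0,"twist":0},{"fingers":0.8,"x":-0.4,"y":0,"z":0,"twist":0},{"fingers":1,"x":-1,"y":0,"z":0,"twist":0},{"fingers":1,"x":-1.7,"y":0,"z":0,"twist":0},{"fingers":1,"x":-2.3,"y":0,"z":0,"twist":0},{"fingers":1,"x":-2.5,"y":0,"z":0,"twist":0},{"fingers":1,"x":-2.5,"y":0,"z":0,"twist":0}]'; python3 go.py .462 .0695 .237 -13
```

```text
time: 8.35
position: [0.6599, -0.1979, 0.2419]
tool_rot: [0.871, 1.385, -0.869]
ft_force: [-0.8, -0.4, 0.1]
grip_width: 0.986
t 8.35 pos [ 0.6599 -0.1979  0.2419] yaw 25.88 tilt 0.3 q7 -1.01 grip 0.986 F [-0.8 -0.4  0.1]
shift units xyz [ 0.089 -1.534 -8.174] twist 7.78 dist 0.333
```

```bash
python3 -m creep '[{"fingers":1,"x":0,"y":-0.1,"z":-0.3,"twist":0.3},{"fingers":1,"x":0,"y":-0.2,"z":-1,"twist":1},{"fingers":1,"x":0,"y":-0.3,"z":-1.7,"twist":1.7},{"fingers":1,"x":0,"y":-0.4,"z":-2.4,"twist":2.4},{"fingers":1,"x":0,"y":-0.6,"z":-3.1,"twist":3.1},{"fingers":1,"x":0,"y":-0.7,"z":-3.8,"twist":3.8},{"fingers":1,"x":0,"y":-0.8,"z":-4.5,"twist":4.5},{"fingers":1,"x":0,"y":-1,"z":-5.2,"twist":5.2},{"fingers":1,"x":0,"y":-1.1,"z":-5.9,"twist":5.9},{"fingers":1,"x":0,"y":-1.2,"z":-6.6,"twist":6.6},{"fingers":1,"x":0,"y":-1.4,"z":-7.2,"twist":7.2},{"fingers":1,"x":0,"y":-1.5,"z":-7.8,"twist":7.7},{"fingers":1,"x":0,"y":-1.53,"z":-8.1,"twist":7.78},{"fingers":1,"x":0,"y":-1.53,"z":-8.17,"twist":7.78},{"fingers":1,"x":0,"y":-1.53,"z":-8.17,"twist":7.78},{"fingers":1,"x":0,"y":-1.53,"z":-8.17,"twist":7.78}]'; python3 go.py .462 .0695 .133 -13; python3 - <<'E'
from bench import viewer
import cv2
cv2.imwrite("pics/w2.png",viewer.get_image("wrist")["pixels"][:,:,::-1])
E
```

```text
time: 9.68
position: [0.4613, 0.0682, 0.2385]
tool_rot: [1.375, 1.093, -1.375]
ft_force: [-0.2, -1.0, 0.5]
grip_width: 1.003
t 9.68 pos [0.4613 0.0682 0.2385] yaw -13.05 tilt 0.03 q7 -1.95 grip 1.003 F [-0.2 -1.   0.5]
shift units xyz [ 2.637  0.01  -0.038] twist -0.01 dist 0.105
```

View pics/w2.png

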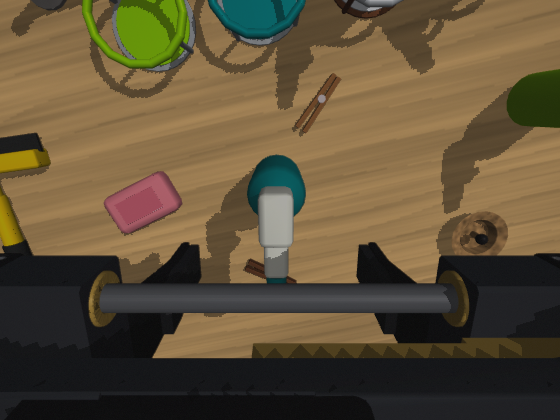

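The teal head is centred (col ~276) and aligned, so I descend and grip.

```bash
python3 -m creep '[{"fingers":1,"x":0.4,"y":0,"z":-0.04,"twist":0},{"fingers":1,"x":0.9,"y":0,"z":-0.04,"twist":0},{"fingers":1,"x":1.4,"y":0,"z":-0.04,"twist":0},{"fingers":0.9,"x":1.9,"y":0,"z":-0.04,"twist":0},{"fingers":0.8,"x":2.3,"y":0,"z":-0.04,"twist":0},{"fingers":0.7,"x":2.5,"y":0,"z":-0.04,"twist":0},{"fingers":0.6,"x":2.6,"y":0,"z":-0.04,"twist":0},{"fingers":0.5,"x":2.6,"y":0,"z":-0.04,"twist":0},{"fingers":0.2,"x":2.6,"y":0,"z":-0.04,"twist":0},{"fingers":0.1,"x":2.6,"y":0,"z":-0.04,"twist":0},{"fingers":0.1,"x":2.6,"y":0,"z":-0.04,"twist":0},{"fingers":0.1,"x":2.6,"y":0,"z":-0.04,"twist":0},{"fingers":0.1,"x":2.6,"y":0,"z":-0.04,"twist":0},{"fingers":0.1,"x":2.6,"y":0,"z":-0.04,"twist":0},{"fingers":0.1,"x":2.6,"y":0,"z":-0.04,"twist":0},{"fingers":0.1,"x":2.6,"y":0,"z":-0.04,"twist":0},{"fingers":0.1,"x":2.6,"y":0,"z":-0.04,"twist":0},{"fingers":0.1,"x":2.6,"y":0,"z":-0.04,"twist":0}]' 20; python3 go.py .6587 .0425 .237 -13
```

```text
time: 11.23
position: [0.4615, 0.071, 0.1354]
tool_rot: [1.375, 1.092, -1.374]
ft_force: [-0.8, -0.5, 5.4]
grip_width: 0.321
t 11.23 pos [0.4615 0.071  0.1354] yaw -13.02 tilt 0.04 q7 -2.02 grip 0.321 F [-0.8 -0.5  5.4]
shift units xyz [-2.536  4.967 -0.416] twist -0.0 dist 0.224
```

```bash
python3 -m creep '[{"fingers":0.1,"x":-0.2,"y":0,"z":0,"twist":0},{"fingers":0.1,"x":-0.6,"y":0,"z":0,"twist":0},{"fingers":0.1,"x":-1.1,"y":0,"z":0,"twist":0},{"fingers":0.1,"x":-1.6,"y":0,"z":0,"twist":0},{"fingers":0.1,"x":-2.1,"y":0,"z":0,"twist":0},{"fingers":0.1,"x":-2.5,"y":0.2,"z":0,"twist":0},{"fingers":0.1,"x":-2.6,"y":0.6,"z":0,"twist":0},{"fingers":0.1,"x":-2.6,"y":1.1,"z":-0.1,"twist":0},{"fingers":0.1,"x":-2.6,"y":1.7,"z":-0.1,"twist":0},{"fingers":0.1,"x":-2.6,"y":2.3,"z":-0.2,"twist":0},{"fingers":0.1,"x":-2.6,"y":2.9,"z":-0.3,"twist":0},{"fingers":0.1,"x":-2.6,"y":3.5,"z":-0.4,"twist":0},{"fingers":0.1,"x":-2.6,"y":4,"z":-0.4,"twist":0},{"fingers":0.1,"x":-2.6,"y":4.5,"z":-0.4,"twist":0},{"fingers":0.1,"x":-2.6,"y":4.8,"z":-0.42,"twist":0},{"fingers":0.1,"x":-2.6,"y":4.97,"z":-0.42,"twist":0},{"fingers":0.1,"x":-2.6,"y":4.97,"z":-0.42,"twist":0},{"fingers":0.1,"x":-2.6,"y":4.97,"z":-0.42,"twist":0},{"fingers":0.1,"x":-2.6,"y":4.97,"z":-0.42,"twist":0}]'; python3 go.py .6587 .0425 .1414 -13;python3 held.py teal .6587 .0425 t
```

```text
time: 12.82
position: [0.6577, 0.0433, 0.2389]
tool_rot: [1.373, 1.094, -1.375]
ft_force: [-0.1, 0.8, -1.5]
grip_width: 0.323
t 12.82 pos [0.6577 0.0433 0.2389] yaw -12.96 tilt 0.05 q7 -2.07 grip 0.323 F [-0.1  0.8 -1.5]
shift units xyz [2.439 0.032 0.012] twist 0.01 dist 0.098
top 0
scene 535
axis [0.6581 0.0441] rms 0.0007 zmin 0.118
```

View pics/t_scene.png

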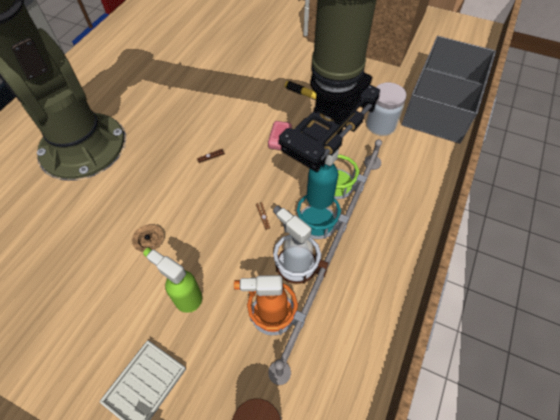

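Amber stands upright in its bay. Teal is centred over its own bay to within 2 mm, so I lower it.

```bash
python3 -m creep '[{"fingers":0.1,"x":0.2,"y":0.02,"z":0.04,"twist":0},{"fingers":0.1,"x":0.5,"y":0.02,"z":0.04,"twist":0},{"fingers":0.1,"x":0.8,"y":0.02,"z":0.04,"twist":0},{"fingers":0.1,"x":1.1,"y":0.02,"z":0.04,"twist":0},{"fingers":0.1,"x":1.4,"y":0.02,"z":0.04,"twist":0},{"fingers":0.1,"x":1.7,"y":0.02,"z":0.04,"twist":0},{"fingers":0.1,"x":1.9,"y":0.02,"z":0.04,"twist":0},{"fingers":0.1,"x":2.1,"y":0.02,"z":0.04,"twist":0},{"fingers":0.1,"x":2.2,"y":0.02,"z":0.04,"twist":0},{"fingers":0.1,"x":2.3,"y":0.02,"z":0.04,"twist":0},{"fingers":0.1,"x":2.35,"y":0.02,"z":0.04,"twist":0},{"fingers":0.1,"x":2.38,"y":0.02,"z":0.04,"twist":0},{"fingers":0.1,"x":2.38,"y":0.02,"z":0.04,"twist":0},{"fingers":0.1,"x":2.38,"y":0.02,"z":0.04,"twist":0}]'; python3 go.py .6587 .0425 .1414 -13
```

```text
time: 14.08
position: [0.6593, 0.041, 0.1442]
tool_rot: [1.375, 1.093, -1.374]
ft_force: [-0.3, 0.0, -1.8]
grip_width: 0.322
t 14.08 pos [0.6593 0.041  0.1442] yaw -13.01 tilt 0.04 q7 -2.09 grip 0.322 F [-0.3  0.  -1.8]
shift units xyz [ 0.069 -0.022 -0.033] twist -0.0 dist 0.003
```

```bash
python3 -m creep '[{"fingers":0.1,"x":0.03,"y":0,"z":-0.02,"twist":0},{"fingers":0.1,"x":0.06,"y":0,"z":-0.02,"twist":0},{"fingers":0.1,"x":0.08,"y":0,"z":-0.02,"twist":0},{"fingers":0.1,"x":0.08,"y":0,"z":-0.02,"twist":0},{"fingers":0.1,"x":0.08,"y":0,"z":-0.02,"twist":0}]'; python3 go.py .6587 .0425 .1414 -13
```

```text
time: 14.5
position: [0.6596, 0.0419, 0.1415]
tool_rot: [1.375, 1.092, -1.373]
ft_force: [-1.3, -0.3, 4.6]
grip_width: 0.318
t 14.5 pos [0.6596 0.0419 0.1415] yaw -13.01 tilt 0.07 q7 -2.09 grip 0.318 F [-1.3 -0.3  4.6]
shift units xyz [ 0.002 -0.025 -0.009] twist -0.0 dist 0.001
```

```bash
python3 -m creep '[{"fingers":0.45,"x":0,"y":0,"z":0,"twist":0},{"fingers":0.7,"x":0,"y":0,"z":0,"twist":0},{"fingers":0.8,"x":0,"y":0,"z":0,"twist":0},{"fingers":0.8,"x":0,"y":0,"z":0,"twist":0},{"fingers":0.8,"x":0,"y":0,"z":0,"twist":0},{"fingers":0.8,"x":0,"y":0,"z":0,"twist":0},{"fingers":0.8,"x":-0.4,"y":0,"z":0,"twist":0},{"fingers":1,"x":-1,"y":0,"z":0,"twist":0},{"fingers":1,"x":-1.7,"y":0,"z":0,"twist":0},{"fingers":1,"x":-2.3,"y":0,"z":0,"twist":0},{"fingers":1,"x":-2.5,"y":0,"z":0,"twist":0},{"fingers":1,"x":-2.5,"y":0,"z":0,"twist":0}]'; python3 go.py .485 -.2445 .237 -9.5
```

```text
time: 15.5
position: [0.6605, 0.0422, 0.2433]
tool_rot: [1.377, 1.09, -1.37]
ft_force: [0.5, 1.2, 0.3]
grip_width: 0.987
t 15.5 pos [0.6605 0.0422 0.2433] yaw -13.01 tilt 0.28 q7 -2.06 grip 0.987 F [0.5 1.2 0.3]
shift units xyz [ 0.135 -2.662  7.972] twist -0.7 dist 0.336
```

```bash
python3 -m creep '[{"fingers":1,"x":0,"y":-0.1,"z":0.3,"twist":0},{"fingers":1,"x":0,"y":-0.3,"z":1,"twist":-0.1},{"fingers":1,"x":0,"y":-0.6,"z":1.7,"twist":-0.2},{"fingers":1,"x":0,"y":-0.8,"z":2.4,"twist":-0.3},{"fingers":1,"x":0,"y":-1,"z":3.1,"twist":-0.4},{"fingers":1,"x":0,"y":-1.3,"z":3.8,"twist":-0.5},{"fingers":1,"x":0,"y":-1.5,"z":4.5,"twist":-0.6},{"fingers":1,"x":0,"y":-1.7,"z":5.2,"twist":-0.7},{"fingers":1,"x":0,"y":-2,"z":5.9,"twist":-0.7},{"fingers":1,"x":0,"y":-2.2,"z":6.6,"twist":-0.7},{"fingers":1,"x":0,"y":-2.4,"z":7.2,"twist":-0.7},{"fingers":1,"x":0,"y":-2.6,"z":7.7,"twist":-0.7},{"fingers":1,"x":0.1,"y":-2.65,"z":7.97,"twist":-0.7},{"fingers":1,"x":0.1,"y":-2.65,"z":7.97,"twist":-0.7},{"fingers":1,"x":0.1,"y":-2.65,"z":7.97,"twist":-0.7},{"fingers":1,"x":0.1,"y":-2.65,"z":7.97,"twist":-0.7}]'; python3 go.py .485 -.2445 .135 -9.5; python3 - <<'E'
from bench import viewer
import cv2
cv2.imwrite("pics/w3.png",viewer.get_image("wrist")["pixels"][:,:,::-1])
E
```

```text
time: 16.83
position: [0.4846, -0.2432, 0.2358]
tool_rot: [1.33, 1.129, -1.329]
ft_force: [0.3, -0.1, -0.4]
grip_width: 1.001
t 16.83 pos [ 0.4846 -0.2432  0.2358] yaw -9.39 tilt 0.09 q7 -1.36 grip 1.001 F [ 0.3 -0.1 -0.4]
shift units xyz [2.521 0.016 0.034] twist 0.02 dist 0.101
```

View pics/w3.png

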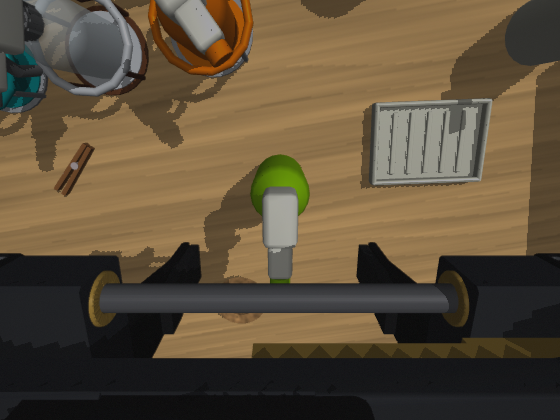

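The lime head is centred (col ~280) and aligned.

```bash
python3 -m creep '[{"fingers":1,"x":0.4,"y":0.01,"z":0.01,"twist":0},{"fingers":1,"x":0.9,"y":0.01,"z":0.01,"twist":0},{"fingers":1,"x":1.4,"y":0.01,"z":0.01,"twist":0},{"fingers":0.9,"x":1.9,"y":0.01,"z":0.01,"twist":0},{"fingers":0.8,"x":2.3,"y":0.01,"z":0.01,"twist":0},{"fingers":0.7,"x":2.5,"y":0.01,"z":0.01,"twist":0},{"fingers":0.6,"x":2.52,"y":0.01,"z":0.01,"twist":0},{"fingers":0.5,"x":2.52,"y":0.01,"z":0.01,"twist":0},{"fingers":0.2,"x":2.52,"y":0.01,"z":0.01,"twist":0},{"fingers":0.1,"x":2.52,"y":0.01,"z":0.01,"twist":0},{"fingers":0.1,"x":2.52,"y":0.01,"z":0.01,"twist":0},{"fingers":0.1,"x":2.52,"y":0.01,"z":0.01,"twist":0},{"fingers":0.1,"x":2.52,"y":0.01,"z":0.01,"twist":0},{"fingers":0.1,"x":2.52,"y":0.01,"z":0.01,"twist":0},{"fingers":0.1,"x":2.52,"y":0.01,"z":0.01,"twist":0},{"fingers":0.1,"x":2.52,"y":0.01,"z":0.01,"twist":0},{"fingers":0.1,"x":2.52,"y":0.01,"z":0.01,"twist":0},{"fingers":0.1,"x":2.52,"y":0.01,"z":0.01,"twist":0}]' 20; python3 go.py .485 .162 .237 -9.5
```

```text
time: 18.38
position: [0.4847, -0.2456, 0.1362]
tool_rot: [1.33, 1.125, -1.33]
ft_force: [0.2, 0.9, 4.0]
grip_width: 0.321
t 18.38 pos [ 0.4847 -0.2456  0.1362] yaw -9.51 tilt 0.04 q7 -1.4 grip 0.321 F [0.2 0.9 4. ]
shift units xyz [ -2.526  -1.676 -10.051] twist -0.0 dist 0.42
```

```bash
python3 -m creep '[{"fingers":0.1,"x":-0.2,"y":0,"z":0,"twist":0},{"fingers":0.1,"x":-0.7,"y":0,"z":0,"twist":0},{"fingers":0.1,"x":-1.3,"y":0,"z":0,"twist":0},{"fingers":0.1,"x":-1.9,"y":0,"z":0,"twist":0},{"fingers":0.1,"x":-2.4,"y":-0.05,"z":-0.3,"twist":0},{"fingers":0.1,"x":-2.6,"y":-0.1,"z":-0.9,"twist":0},{"fingers":0.1,"x":-2.6,"y":-0.25,"z":-1.6,"twist":0},{"fingers":0.1,"x":-2.6,"y":-0.4,"z":-2.4,"twist":0},{"fingers":0.1,"x":-2.6,"y":-0.55,"z":-3.2,"twist":0},{"fingers":0.1,"x":-2.6,"y":-0.65,"z":-4,"twist":0},{"fingers":0.1,"x":-2.6,"y":-0.8,"z":-4.8,"twist":0},{"fingers":0.1,"x":-2.6,"y":-0.95,"z":-5.6,"twist":0},{"fingers":0.1,"x":-2.6,"y":-1.05,"z":-6.4,"twist":0},{"fingers":0.1,"x":-2.6,"y":-1.2,"z":-7.2,"twist":0},{"fingers":0.1,"x":-2.6,"y":-1.35,"z":-8,"twist":0},{"fingers":0.1,"x":-2.6,"y":-1.45,"z":-8.8,"twist":0},{"fingers":0.1,"x":-2.6,"y":-1.6,"z":-9.4,"twist":0},{"fingers":0.1,"x":-2.6,"y":-1.65,"z":-9.9,"twist":0},{"fingers":0.1,"x":-2.6,"y":-1.67,"z":-10.05,"twist":0},{"fingers":0.1,"x":-2.6,"y":-1.67,"z":-10.05,"twist":0}]'; python3 go.py .6587 .162 .239 -9.5
```

```text
time: 20.05
position: [0.4843, 0.1638, 0.2396]
tool_rot: [1.328, 1.129, -1.328]
ft_force: [-0.3, -0.3, -2.3]
grip_width: 0.321
t 20.05 pos [0.4843 0.1638 0.2396] yaw -9.29 tilt 0.05 q7 -2.15 grip 0.321 F [-0.3 -0.3 -2.3]
shift units xyz [ 0.012  4.31  -0.659] twist 0.04 dist 0.174
```

```bash
python3 -m creep '[{"fingers":0.1,"x":0,"y":0.3,"z":0,"twist":0},{"fingers":0.1,"x":0,"y":0.8,"z":-0.1,"twist":0},{"fingers":0.1,"x":0,"y":1.4,"z":-0.2,"twist":0},{"fingers":0.1,"x":0,"y":2,"z":-0.3,"twist":0},{"fingers":0.1,"x":0,"y":2.6,"z":-0.4,"twist":0},{"fingers":0.1,"x":0,"y":3.2,"z":-0.5,"twist":0},{"fingers":0.1,"x":0,"y":3.7,"z":-0.6,"twist":0},{"fingers":0.1,"x":0,"y":4.1,"z":-0.64,"twist":0},{"fingers":0.1,"x":0,"y":4.3,"z":-0.64,"twist":0},{"fingers":0.1,"x":0,"y":4.3,"z":-0.64,"twist":0},{"fingers":0.1,"x":0,"y":4.3,"z":-0.64,"twist":0},{"fingers":0.1,"x":0,"y":4.3,"z":-0.64,"twist":0}]'; python3 go.py .6587 .162 .1422 -9.5;python3 held.py lime .6587 .162 l
```

```text
time: 21.05
position: [0.6579, 0.1585, 0.2398]
tool_rot: [1.329, 1.126, -1.331]
ft_force: [-0.5, -0.3, -2.3]
grip_width: 0.321
t 21.05 pos [0.6579 0.1585 0.2398] yaw -9.51 tilt 0.06 q7 -2.24 grip 0.321 F [-0.5 -0.3 -2.3]
shift units xyz [ 2.44   0.006 -0.092] twist -0.0 dist 0.098
top 0
scene 589
axis [0.6578 0.1603] rms 0.0009 zmin 0.119
```

View pics/l_scene.png

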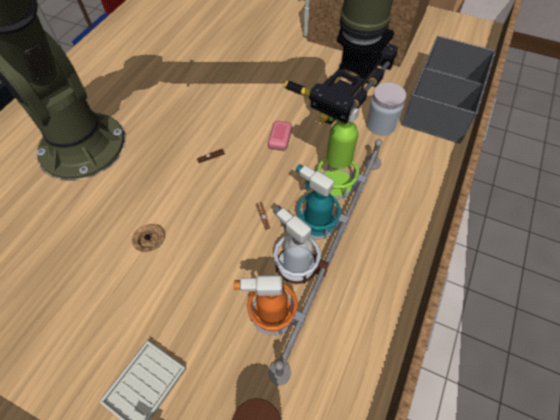

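Teal is in, and lime is over its ring within 2 mm. I lower it.

```bash
python3 -m creep '[{"fingers":0.1,"x":0.2,"y":0.02,"z":-0.05,"twist":0},{"fingers":0.1,"x":0.5,"y":0.02,"z":-0.05,"twist":0},{"fingers":0.1,"x":0.8,"y":0.02,"z":-0.05,"twist":0},{"fingers":0.1,"x":1.1,"y":0.02,"z":-0.05,"twist":0},{"fingers":0.1,"x":1.4,"y":0.02,"z":-0.05,"twist":0},{"fingers":0.1,"x":1.7,"y":0.02,"z":-0.05,"twist":0},{"fingers":0.1,"x":1.9,"y":0.02,"z":-0.05,"twist":0},{"fingers":0.1,"x":2.1,"y":0.02,"z":-0.05,"twist":0},{"fingers":0.1,"x":2.2,"y":0.02,"z":-0.05,"twist":0},{"fingers":0.1,"x":2.3,"y":0.02,"z":-0.05,"twist":0},{"fingers":0.1,"x":2.35,"y":0.02,"z":-0.05,"twist":0},{"fingers":0.1,"x":2.38,"y":0.02,"z":-0.05,"twist":0},{"fingers":0.1,"x":2.38,"y":0.02,"z":-0.05,"twist":0},{"fingers":0.1,"x":2.38,"y":0.02,"z":-0.05,"twist":0}]'; python3 go.py .6587 .162 .1422 -9.5
```

```text
time: 22.32
position: [0.6602, 0.1608, 0.145]
tool_rot: [1.331, 1.126, -1.33]
ft_force: [-0.0, -1.2, -2.0]
grip_width: 0.321
t 22.32 pos [0.6602 0.1608 0.145 ] yaw -9.51 tilt 0.04 q7 -2.27 grip 0.321 F [-0.  -1.2 -2. ]
shift units xyz [ 0.069 -0.043 -0.023] twist -0.0 dist 0.003
```

```bash
python3 -m creep '[{"fingers":0.1,"x":0.03,"y":0,"z":0,"twist":0},{"fingers":0.1,"x":0.06,"y":0,"z":0,"twist":0},{"fingers":0.1,"x":0.08,"y":0,"z":0,"twist":0},{"fingers":0.1,"x":0.08,"y":0,"z":0,"twist":0},{"fingers":0.1,"x":0.08,"y":0,"z":0,"twist":0}]'; python3 go.py .6587 .162 .1422 -9.5
```

```text
time: 22.73
position: [0.6603, 0.1609, 0.1422]
tool_rot: [1.331, 1.125, -1.33]
ft_force: [-1.1, -0.1, 4.7]
grip_width: 0.325
t 22.73 pos [0.6603 0.1609 0.1422] yaw -9.51 tilt 0.06 q7 -2.27 grip 0.325 F [-1.1 -0.1  4.7]
shift units xyz [-0.    -0.044 -0.021] twist -0.0 dist 0.002
```

```bash
python3 -m creep '[{"fingers":0.45,"x":0,"y":0,"z":0,"twist":0},{"fingers":0.7,"x":0,"y":0,"z":0,"twist":0},{"fingers":0.8,"x":0,"y":0,"z":0,"twist":0},{"fingers":0.8,"x":0,"y":0,"z":0,"twist":0},{"fingers":0.8,"x":0,"y":0,"z":0,"twist":0},{"fingers":0.8,"x":0,"y":0,"z":0,"twist":0},{"fingers":0.8,"x":-0.4,"y":0,"z":0,"twist":0},{"fingers":1,"x":-1,"y":0,"z":0,"twist":0},{"fingers":1,"x":-1.7,"y":0,"z":0,"twist":0},{"fingers":1,"x":-2.1,"y":0,"z":0,"twist":0},{"fingers":1,"x":-2.2,"y":0,"z":0,"twist":0},{"fingers":1,"x":-2.2,"y":0,"z":0,"twist":0}]'; python3 go.py .4723 .2346 .18 102
```

```text
time: 23.73
position: [0.6606, 0.1611, 0.2306]
tool_rot: [1.332, 1.125, -1.328]
ft_force: [0.7, -0.1, -0.2]
grip_width: 0.985
t 23.73 pos [0.6606 0.1611 0.2306] yaw -9.51 tilt 0.14 q7 -2.24 grip 0.985 F [ 0.7 -0.1 -0.2]
shift units xyz [ 1.255 -4.949 -1.033] twist -22.3 dist 0.208
```

```bash
python3 -m creep '[{"fingers":1,"x":0,"y":-0.2,"z":0,"twist":-1},{"fingers":1,"x":0,"y":-0.5,"z":-0.1,"twist":-2.3},{"fingers":1,"x":0,"y":-0.9,"z":-0.2,"twist":-3.6},{"fingers":1,"x":0,"y":-1.3,"z":-0.3,"twist":-4.9},{"fingers":1,"x":0,"y":-1.7,"z":-0.4,"twist":-6.2},{"fingers":1,"x":0,"y":-2.1,"z":-0.5,"twist":-7.5},{"fingers":1,"x":0,"y":-2.5,"z":-0.6,"twist":-8.8},{"fingers":1,"x":0,"y":-2.9,"z":-0.7,"twist":-10.1},{"fingers":1,"x":0,"y":-3.3,"z":-0.8,"twist":-11.4},{"fingers":1,"x":0,"y":-3.7,"z":-0.8,"twist":-12.7},{"fingers":1,"x":0.1,"y":-4.1,"z":-0.9,"twist":-14},{"fingers":1,"x":0.3,"y":-4.5,"z":-0.9,"twist":-15.3},{"fingers":1,"x":0.5,"y":-4.8,"z":-1,"twist":-16.6},{"fingers":1,"x":0.7,"y":-4.95,"z":-1.03,"twist":-17.9},{"fingers":1,"x":0.9,"y":-4.95,"z":-1.03,"twist":-19.2},{"fingers":1,"x":1,"y":-4.95,"z":-1.03,"twist":-20.5},{"fingers":1,"x":1,"y":-4.95,"z":-1.03,"twist":-21.6},{"fingers":1,"x":1,"y":-4.95,"z":-1.03,"twist":-22.3},{"fingers":1,"x":1,"y":-4.95,"z":-1.03,"twist":-22.3},{"fingers":1,"x":1,"y":-4.95,"z":-1.03,"twist":-22.3}]'; python3 go.py .4723 .2346 .016 102
python3 - <<'E'
from bench import viewer
from h import *
for k in ("wrist","top","scene"):
    im=viewer.get_image(k);cv2.imwrite(f"pics/p_{k}.png",im["pixels"][:,:,::-1])
    P=cloud(im);h=cv2.cvtColor(im["pixels"],cv2.COLOR_RGB2HSV)
    m=((h[...,0]>168)|(h[...,0]<4))&(h[...,1]>90)&(np.hypot(P[...,0]-.472,P[...,1]-.235)<.07)&(P[...,2]>.022)&(P[...,2]<.04)
    if m.sum()>50: print(k,m.sum(),cv2.minAreaRect((P[m][:,:2]*1000).astype(np.float32)),np.median(P[m][:,2]))
E
```

```text
time: 25.4
position: [0.4709, 0.2335, 0.1881]
tool_rot: [-0.163, 1.567, 0.163]
ft_force: [-0.1, -0.7, 0.4]
grip_width: 0.996
t 25.4 pos [0.4709 0.2335 0.1881] yaw 101.87 tilt 0.11 q7 -0.54 grip 0.996 F [-0.1 -0.7  0.4]
shift units xyz [4.302 0.019 0.049] twist -0.03 dist 0.172
wrist 3548 ((471.08795166015625, 238.25157165527344), (51.07704544067383, 81.41246795654297), 12.726691246032715) 0.02985182426974589
top 432 ((472.9150695800781, 229.0406036376953), (47.13661575317383, 69.12323760986328), 12.783514022827148) 0.028782258115259585
scene 434 ((473.0301208496094, 235.966552734375), (49.96772003173828, 85.1012954711914), 13.639274597167969) 0.027713783757315258
```

View pics/p_wrist.png

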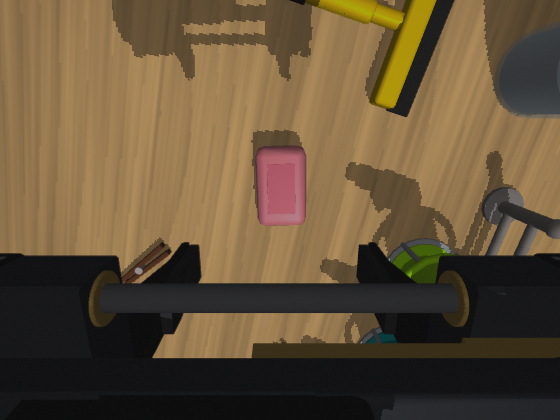

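View pics/p_scene.png

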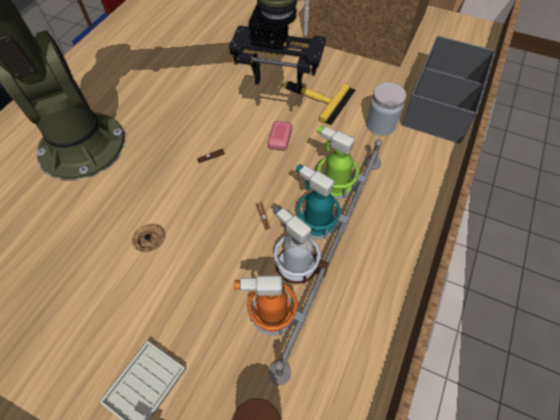

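```bash
python3 -m creep '[{"fingers":1,"x":0.4,"y":0.06,"z":0.03,"twist":-0.2},{"fingers":1,"x":0.9,"y":0.06,"z":0.03,"twist":-0.2},{"fingers":1,"x":1.4,"y":0.06,"z":0.03,"twist":-0.2},{"fingers":1,"x":1.9,"y":0.06,"z":0.03,"twist":-0.2},{"fingers":1,"x":2.4,"y":0.06,"z":0.03,"twist":-0.2},{"fingers":1,"x":2.9,"y":0.06,"z":0.03,"twist":-0.2},{"fingers":1,"x":3.4,"y":0.06,"z":0.03,"twist":-0.2},{"fingers":1,"x":3.7,"y":0.06,"z":0.03,"twist":-0.2},{"fingers":1,"x":3.9,"y":0.06,"z":0.03,"twist":-0.2},{"fingers":1,"x":4,"y":0.06,"z":0.03,"twist":-0.2},{"fingers":1,"x":4,"y":0.06,"z":0.03,"twist":-0.2},{"fingers":1,"x":4,"y":0.06,"z":0.03,"twist":-0.2}]' 20; python3 go.py .4722 .2363 .0155 103
```

```text
time: 26.55
position: [0.4727, 0.237, 0.03]
tool_rot: [-0.178, 1.562, 0.178]
ft_force: [-1.0, -0.1, 0.1]
grip_width: 0.998
t 26.55 pos [0.4727 0.237  0.03  ] yaw 102.98 tilt 0.06 q7 -0.69 grip 0.998 F [-1.  -0.1  0.1]
shift units xyz [ 0.362 -0.015 -0.016] twist -0.0 dist 0.015
```

```bash
python3 -m creep '[{"fingers":1,"x":0.15,"y":0,"z":0,"twist":0},{"fingers":1,"x":0.3,"y":0,"z":0,"twist":0},{"fingers":0.9,"x":0.35,"y":0,"z":0,"twist":0},{"fingers":0.8,"x":0.35,"y":0,"z":0,"twist":0},{"fingers":0.7,"x":0.35,"y":0,"z":0,"twist":0},{"fingers":0.6,"x":0.35,"y":0,"z":0,"twist":0},{"fingers":0.5,"x":0.35,"y":0,"z":0,"twist":0},{"fingers":0.4,"x":0.35,"y":0,"z":0,"twist":0},{"fingers":0.4,"x":0.35,"y":0,"z":0,"twist":0},{"fingers":0.4,"x":0.35,"y":0,"z":0,"twist":0},{"fingers":0.4,"x":0.35,"y":0,"z":0,"twist":0},{"fingers":0.4,"x":0.35,"y":0,"z":0,"twist":0}]' 20; python3 go.py .5012 -.4265 .136 83
```

```text
time: 27.55
position: [0.4723, 0.2367, 0.0155]
tool_rot: [-0.178, 1.563, 0.178]
ft_force: [-0.2, -0.4, 0.9]
grip_width: 0.598
t 27.55 pos [0.4723 0.2367 0.0155] yaw 102.98 tilt 0.02 q7 -0.71 grip 0.598 F [-0.2 -0.4  0.9]
shift units xyz [ -3.012 -16.318  -3.021] twist 4.0 dist 0.675
```

```bash
python3 -m creep '[{"fingers":0.4,"x":-0.2,"y":0,"z":0,"twist":0},{"fingers":0.4,"x":-0.6,"y":0,"z":0,"twist":0},{"fingers":0.4,"x":-1.1,"y":0,"z":0,"twist":0},{"fingers":0.4,"x":-1.7,"y":0,"z":0,"twist":0},{"fingers":0.4,"x":-2.3,"y":-0.3,"z":-0.05,"twist":0},{"fingers":0.4,"x":-2.8,"y":-0.8,"z":-0.15,"twist":0.2},{"fingers":0.4,"x":-3,"y":-1.5,"z":-0.28,"twist":0.5},{"fingers":0.4,"x":-3,"y":-2.2,"z":-0.4,"twist":0.8},{"fingers":0.4,"x":-3,"y":-2.9,"z":-0.54,"twist":1},{"fingers":0.4,"x":-3,"y":-3.6,"z":-0.67,"twist":1.3},{"fingers":0.4,"x":-3,"y":-4.3,"z":-0.8,"twist":1.6},{"fingers":0.4,"x":-3,"y":-5,"z":-0.93,"twist":1.9},{"fingers":0.4,"x":-3,"y":-5.7,"z":-1.06,"twist":2.2},{"fingers":0.4,"x":-3,"y":-6.4,"z":-1.18,"twist":2.5},{"fingers":0.4,"x":-3,"y":-7.1,"z":-1.3,"twist":2.8},{"fingers":0.4,"x":-3,"y":-7.8,"z":-1.44,"twist":3.1},{"fingers":0.4,"x":-3,"y":-8.4,"z":-1.55,"twist":3.4},{"fingers":0.4,"x":-3,"y":-8.9,"z":-1.65,"twist":3.7},{"fingers":0.4,"x":-3,"y":-9.2,"z":-1.7,"twist":4},{"fingers":0.4,"x":-3,"y":-9.3,"z":-1.72,"twist":4}]'; python3 go.py .5012 -.4265 .136 83
```

```text
time: 29.22
position: [0.4889, -0.1434, 0.1355]
tool_rot: [0.099, 1.568, -0.099]
ft_force: [0.4, 0.1, -1.4]
grip_width: 0.597
t 29.22 pos [ 0.4889 -0.1434  0.1355] yaw 82.75 tilt 0.02 q7 -0.09 grip 0.597 F [ 0.4  0.1 -1.4]
shift units xyz [-0.013 -6.982  1.199] twist -0.05 dist 0.283
```

```bash
python3 -m creep '[{"fingers":0.4,"x":0,"y":-0.3,"z":0.05,"twist":0},{"fingers":0.4,"x":0,"y":-0.9,"z":0.15,"twist":0},{"fingers":0.4,"x":0,"y":-1.6,"z":0.27,"twist":0},{"fingers":0.4,"x":0,"y":-2.3,"z":0.4,"twist":0},{"fingers":0.4,"x":0,"y":-3,"z":0.5,"twist":0},{"fingers":0.4,"x":0,"y":-3.7,"z":0.63,"twist":0},{"fingers":0.4,"x":0,"y":-4.4,"z":0.75,"twist":0},{"fingers":0.4,"x":0,"y":-5.1,"z":0.87,"twist":0},{"fingers":0.4,"x":0,"y":-5.8,"z":1,"twist":0},{"fingers":0.4,"x":0,"y":-6.4,"z":1.1,"twist":0},{"fingers":0.4,"x":0,"y":-6.8,"z":1.17,"twist":0},{"fingers":0.4,"x":0,"y":-7,"z":1.2,"twist":0},{"fingers":0.4,"x":0,"y":-7,"z":1.2,"twist":0},{"fingers":0.4,"x":0,"y":-7,"z":1.2,"twist":0},{"fingers":0.4,"x":0,"y":-7,"z":1.2,"twist":0}]'
python3 go.py .5012 -.4265 .0265 83
python3 - <<'E'
from bench import viewer
from h import *
for k in ("top","scene","wrist"):
    im=viewer.get_image(k);cv2.imwrite(f"pics/d_{k}.png",im["pixels"][:,:,::-1])
    P=cloud(im);h=cv2.cvtColor(im["pixels"],cv2.COLOR_RGB2HSV)
    near=(np.hypot(P[...,0]-.501,P[...,1]+.427)<.09)
    m=((h[...,0]>168)|(h[...,0]<4))&(h[...,1]>90)&near&(P[...,2]>.142)&(P[...,2]<.16)
    if m.sum()>30: print(k,"soap",m.sum(),cv2.minAreaRect((P[m][:,:2]*1000).astype(np.float32)),np.median(P[m][:,2]))
    m=near&(P[...,2]>.013)&(P[...,2]<.025)
    if m.sum()>30: print(k,"dish",m.sum(),cv2.minAreaRect((P[m][:,:2]*1000).astype(np.float32)))
E
```

```text
time: 30.47
position: [0.5031, -0.4226, 0.1355]
tool_rot: [0.095, 1.569, -0.093]
ft_force: [-0.2, 0.4, -0.6]
grip_width: 0.595
t 30.47 pos [ 0.5031 -0.4226  0.1355] yaw 83.17 tilt 0.06 q7 0.22 grip 0.595 F [-0.2  0.4 -0.6]
shift units xyz [ 2.725 -0.106 -0.035] twist 0.03 dist 0.109
top soap 444 ((506.07427978515625, -409.69110107421875), (59.13529586791992, 48.7440185546875), 85.94120788574219) 0.14937364616522802
top dish 298 ((500.743408203125, -426.07659912109375), (133.01803588867188, 95.87150573730469), 82.00479888916016)
scene soap 300 ((506.9562072753906, -412.93634033203125), (67.11482238769531, 43.48591995239258), 87.38565063476562) 0.14875737326337946
scene dish 485 ((501.017578125, -423.6771240234375), (132.01551818847656, 96.822021484375), 82.90641784667969)
wrist soap 10949 ((502.5189208984375, -421.0284118652344), (81.5360336303711, 51.59461212158203), 83.07806396484375) 0.15006112593642945
wrist dish 1840 ((501.0504455566406, -411.5208740234375), (104.8483657836914, 96.28044891357422), 82.86543273925781)
```

View pics/d_scene.png

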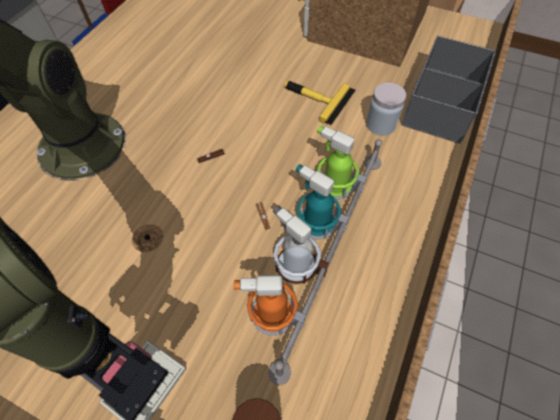

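View pics/d_wrist.png

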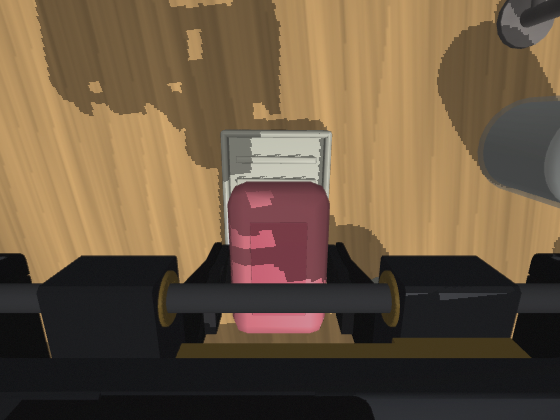

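Soap is aligned over the dish. I lower it with a small correction (about 4 mm in y).

```bash
python3 -m creep '[{"fingers":0.4,"x":0.3,"y":-0.1,"z":-0.03,"twist":0},{"fingers":0.4,"x":0.7,"y":-0.1,"z":-0.03,"twist":0},{"fingers":0.4,"x":1.1,"y":-0.1,"z":-0.03,"twist":0},{"fingers":0.4,"x":1.5,"y":-0.1,"z":-0.03,"twist":0},{"fingers":0.4,"x":1.9,"y":-0.1,"z":-0.03,"twist":0},{"fingers":0.4,"x":2.2,"y":-0.1,"z":-0.03,"twist":0},{"fingers":0.4,"x":2.4,"y":-0.1,"z":-0.03,"twist":0},{"fingers":0.4,"x":2.55,"y":-0.1,"z":-0.03,"twist":0},{"fingers":0.4,"x":2.63,"y":-0.1,"z":-0.03,"twist":0},{"fingers":0.4,"x":2.63,"y":-0.1,"z":-0.03,"twist":0},{"fingers":0.4,"x":2.63,"y":-0.1,"z":-0.03,"twist":0},{"fingers":0.4,"x":2.63,"y":-0.1,"z":-0.03,"twist":0}]'; python3 go.py .5012 -.426 .0265 83
```

```text
time: 31.62
position: [0.5011, -0.4292, 0.031]
tool_rot: [0.095, 1.567, -0.097]
ft_force: [-0.2, -0.1, -0.5]
grip_width: 0.597
t 31.62 pos [ 0.5011 -0.4292  0.031 ] yaw 82.99 tilt 0.09 q7 0.17 grip 0.597 F [-0.2 -0.1 -0.5]
shift units xyz [ 0.114  0.081 -0.008] twist -0.0 dist 0.006
```

```bash
python3 -m creep '[{"fingers":0.4,"x":0.04,"y":0.02,"z":0,"twist":0},{"fingers":0.4,"x":0.08,"y":0.03,"z":0,"twist":0},{"fingers":0.4,"x":0.11,"y":0.03,"z":0,"twist":0},{"fingers":0.4,"x":0.11,"y":0.03,"z":0,"twist":0},{"fingers":0.4,"x":0.11,"y":0.03,"z":0,"twist":0}]'; python3 go.py .5012 -.426 .0265 83
```

```text
time: 32.03
position: [0.5009, -0.4277, 0.0265]
tool_rot: [0.096, 1.568, -0.096]
ft_force: [-2.3, 0.9, 4.9]
grip_width: 0.596
t 32.03 pos [ 0.5009 -0.4277  0.0265] yaw 82.99 tilt 0.03 q7 0.17 grip 0.596 F [-2.3  0.9  4.9]
shift units xyz [0.    0.043 0.002] twist -0.0 dist 0.002
```

Contact. I release and retreat.

```bash
python3 -m creep '[{"fingers":0.65,"x":0,"y":0,"z":0,"twist":0},{"fingers":0.75,"x":0,"y":0,"z":0,"twist":0},{"fingers":0.8,"x":0,"y":0,"z":0,"twist":0},{"fingers":0.8,"x":0,"y":0,"z":0,"twist":0},{"fingers":0.8,"x":0,"y":0,"z":0,"twist":0},{"fingers":0.8,"x":-0.3,"y":0,"z":0,"twist":0},{"fingers":0.8,"x":-0.8,"y":0,"z":0,"twist":0},{"fingers":0.8,"x":-1.5,"y":0,"z":0,"twist":0},{"fingers":0.8,"x":-2.3,"y":0,"z":0,"twist":0},{"fingers":0.8,"x":-3.1,"y":-0.3,"z":0,"twist":0},{"fingers":0.8,"x":-3.8,"y":-0.8,"z":0,"twist":0},{"fingers":0.8,"x":-4,"y":-1.5,"z":-0.5,"twist":0},{"fingers":0.8,"x":-4,"y":-2.2,"z":-1,"twist":0},{"fingers":0.8,"x":-4,"y":-3,"z":-1.5,"twist":0},{"fingers":0.8,"x":-4,"y":-3.8,"z":-2,"twist":0},{"fingers":0.8,"x":-4,"y":-4.2,"z":-2.4,"twist":0},{"fingers":0.8,"x":-4,"y":-4.2,"z":-2.4,"twist":0},{"fingers":0.8,"x":-4,"y":-4.2,"z":-2.4,"twist":0}]'
python3 - <<'E'
from bench import viewer
from h import *
for k in ("top","scene"):
    im=viewer.get_image(k);cv2.imwrite(f"pics/f_{k}.png",im["pixels"][:,:,::-1]);np.savez(f"/tmp/{k}1.npz",**im)
    P=cloud(im);h=cv2.cvtColor(im["pixels"],cv2.COLOR_RGB2HSV)
    near=(np.hypot(P[...,0]-.501,P[...,1]+.427)<.09)
    m=((h[...,0]>168)|(h[...,0]<4))&(h[...,1]>90)&near&(P[...,2]>.033)
    if m.sum()>30: print(k,"soap",m.sum(),cv2.minAreaRect((P[m][:,:2]*1000).astype(np.float32)),np.median(P[m][:,2]))
E
sed 's#top0#top1#;s#scene0#scene1#' meas.py > meas1.py
python3 - <<'E'
from meas1 import *
for n,g in {"lime":(.6587,.162),"teal":(.6587,.0425),"amber":(.6587,-.1975),"clear":(.658,-.078)}.items():
    for k in (0,1):
        m=(np.hypot(P[:,0]-g[0],P[:,1]-g[1])<.08)&(P[:,2]>.14)&(P[:,2]<.18)&(h[:,1]<90)&(src==k);q=P[m]
        r=cv2.minAreaRect((q[:,:2]*1000).astype(np.float32)) if m.sum()>20 else None
        print(n,k,m.sum(),r and np.round(r[0]+r[1]+(r[2],),1),np.percentile(q[:,2],98).round(4))
    if n in cols:
        m=(np.hypot(P[:,0]-g[0],P[:,1]-g[1])<0.037)&(P[:,2]>.062)&(P[:,2]<0.09)&(h[:,0]>=cols[n][0])&(h[:,0]<=cols[n][1])&(h[:,1]>120)
        q=P[m];s=least_squares(lambda c:np.hypot(q[:,0]-c[0],q[:,1]-c[1])-.03,g,loss="soft_l1",f_scale=.003);print("  body",m.sum(),s.x.round(4))
E
python3 go.py .5 -.4 .2 83
```

```text
time: 33.53
position: [0.383, -0.5843, 0.1862]
tool_rot: [0.099, 1.568, -0.1]
ft_force: [0.2, 0.9, 0.6]
grip_width: 0.802
top soap 503 ((499.7442932128906, -424.9429626464844), (79.26016235351562, 47.31026840209961), 84.95569610595703) 0.04039055363760902
scene soap 1260 ((502.2756042480469, -425.6756286621094), (80.4320297241211, 49.03145217895508), 83.89569854736328) 0.03917017592591232
lime 0 387 [643.6 161.5  28.5  72.3  80.6] 0.1743
lime 1 520 [642.9 163.3  29.3  75.5  80.4] 0.1717
  body 258 [0.6599 0.162 ]
teal 0 380 [642.5  43.1  28.2  75.3  77.8] 0.1741
teal 1 578 [639.3  46.5  28.4  83.5  76. ] 0.1719
  body 177 [0.6597 0.0427]
amber 0 416 [ 644.1 -206.4   73.3   28.5   26.9] 0.1744
amber 1 716 [ 644.4 -204.8   73.1   26.6   26.5] 0.1719
  body 235 [ 0.6592 -0.1966]
clear 0 396 [640.6 -70.   27.6  83.4  70.2] 0.1737
clear 1 646 [640.2 -68.7  27.6  82.9  70.1] 0.172
t 33.63 pos [ 0.3863 -0.5815  0.1866] yaw 83.09 tilt 0.08 q7 0.53 grip 0.799 F [ 0.2 -0.1 -0. ]
shift units xyz [-0.331  4.847  2.277] twist 0.02 dist 0.215
```

View pics/f_scene.png

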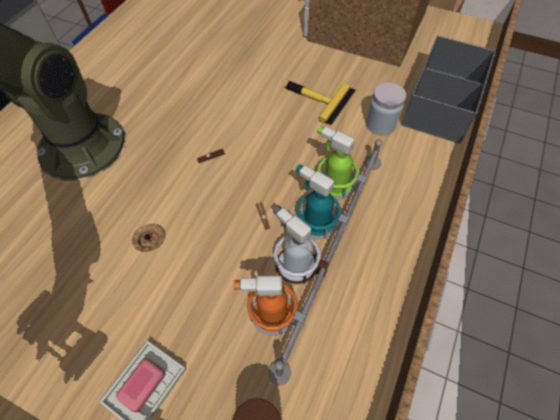

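View pics/f_top.png

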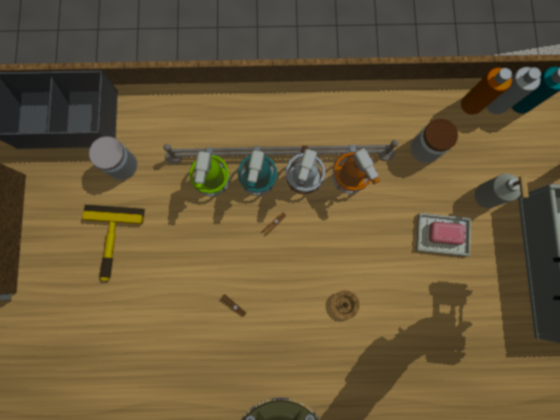

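Both views show all four bottles upright in the correct rings, the soap centred in the dish, and the squeegee in place. The arm is clear, so I hand in.

```bash
python3 -m creep '[{"fingers":0.8,"x":0,"y":0,"z":0,"twist":0},{"fingers":0.8,"x":0,"y":0,"z":0,"twist":0},{"fingers":0.8,"x":0,"y":0,"z":0,"twist":0}]'; python3 -c "
from bench import workorder; print(workorder.close_job())"
```

```text
time: 33.88
position: [0.3861, -0.5816, 0.1861]
tool_rot: [0.094, 1.568, -0.094]
ft_force: [0.6, 1.6, -0.3]
grip_width: 0.796
the job is handed in; nothing more can be done
None
```

I put the amber, teal and lime bottles in their matching bays and laid the soap lengthwise in the dish. Each was lowered until it touched at about 5 N or less before release. I handed the job in at about 34 s of the 104 s allowed.

My last camera checks:
- **Bottles:** the fitted axes are within about 2 mm of their ring centres. The head tops are at 172–174 mm, which fits a bottle standing upright on its pad.
- **Soap:** its centre is within about 2 mm of the dish centre, its long axis within about 2° of the dish's, and its top is at about 40 mm, so it rests on the ribs.
- **Clear bottle:** it measured the same as at the start, to within 1 mm.
- **Squeegee:** I only compared it by eye in the pictures, where it looks unmoved.
- **Arm:** it was clear of everything at hand-in.

No check failed. The two cameras differed by about 1–4 mm. The job report gave no verdict.

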